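Book out and dispatch a basket order

ROBOT

A 7-joint arm with a two-finger parallel gripper is mounted at the origin on the work surface. World frame = base frame: x ahead of the robot, y to its left, z up, the work surface at z = 0. Lengths are in m, angles in rad, forces in N, time in s.
With the tool pointing down it reaches from about 0.425 to 0.875 m from the base axis. Payload 4.7 kg.
Tool frame: the origin (TCP) lies midway between the tips of the shut fingers; the grasp point (between the pads) lies 19 mm behind it; z points along the fingers, y is the line along which they close (so a half turn about z gives the same grasp; the last joint's range is limited). The gripper opens to 87 mm and grips with 3 to 60 N. Pads are 19 mm wide; open, the fingers measure 117 mm over their backs; the gripper's body (75 mm by 190 mm) begins 51 mm behind the grasp point.
Start: joints at [-1.203, 0.321, -0.07, 1.45, 0.023, 1.371, -0.057], TCP at [0.225, 0.61, 0.223] pointing down, gripper open.
Joint ranges: [-2.86, 2.86], [-0.3, 2.09], [-1.38, 1.24], [0.06, 2.45], [-1.56, 4.7], [0.09, 2.05], [-2.69, 2.69]. Speed limits (rad/s): [2.57, 2.57, 3.14, 3.14, 3.14, 3.14, 3.14].

INTERFACE

Orientations are given as a rotation vector (axis times angle).
In Python, from plant import move_pose, move_straight, move_joints, ungrasp, close, pause, ik, capture, camera_params, PlanningError, sign_off, cut_out, place_of, current_clock, current_joint_pos, current_dq, current_effort, current_position, current_orientation, current_ft_force, current_ft_torque, current_grip_width, current_finger_force gives the robot as it stands. The module is installed in compiled form; this text tells all that it offers. Calls block until the motion is done:
- move_pose(position, orientation): joint-space move of the TCP to a pose.
- move_straight(position, rotation=None, feed=0.15, contact_N=None): straight line of the TCP; rotation=None keeps the orientation; feed is the mean speed in m/s. With contact_N (N) it stops when the force on the tool has changed by that much, and returns True; else False.
- move_joints(angles): joint-space move.
- ungrasp() and close(grasp_force=None): open the fingers fully, or close them until they stop; grasp_force is the grip in N (None keeps the last).
- pause(seconds).
- ik(position, orientation): joint angles nearest the present ones, or None.
- capture(name): name is "scene" or "top" or "wrist"; returns the picture (480x640x3 uint8, red, green, blue); there is no depth.
- camera_params(name): a dict with "fx", "fy", "cx", "cy" (pixels), "extrinsics" (4x4, takes a point from world to camera coordinates); the wrist camera has in their place "hand_eye" (4x4, takes a point from camera to tool coordinates, whose origin is the TCP and whose axes are the flange's). Camera axes: x right, y down, z forward; pixel columns grow to the right and rows downward; lengths in m; the calibration is good to about 2 mm. A picture is of the moment at which its call begins: read the wrist's pose just before it. camera_params takes no time and is no camera call.
A pose or a line that the arm cannot do raises PlanningError and nothing moves.
- sign_off(): hands the job in; it is judged then, once.
Trained networks look in the newest picture that a camera, given by its name, has taken for a name from the list of things; names that differ only in an ending like _2 or _b are one class to them, and where a whole thing is asked for, a point or a joint stands for the part that bears it (a point fixed in the world has none). Each returns a list of dicts, best first, with "conf" (0 to 1); they miss things now and then, are a little off and sometimes report something else, mostly with a low value. They report only what shows in the picture. A call takes as long as a camera call.
- cut_out(label, camera): "pixels" (480x640 bool, what is visible of it).
- place_of(label, camera): "at" ([x, y, z] in m, in world coordinates, good to about 4 mm: a listed point, or the origin of a listed thing).
Readings, each from a call of its own:
- current_clock(): time.
- current_joint_pos(): joint angles.
- current_dq(): joint speeds.
- current_effort(): joint torques, N m.
- current_position(): TCP position.
- current_orientation(): TCP orientation.
- current_ft_force(): force on the tool from outside, world axes, zero at the start.
- current_ft_torque(): the same for the moment, N m.
- current_grip_width(): opening from 0.0 (shut) to 1.0 (fully open).
- current_finger_force(): force on a finger pad.
Only numpy, scipy, OpenCV 4.12 (cv2) and the standard library are available. Lean on these libraries where they do the work, as an engineer would, in place of code of your own. Each camera call takes 0.05 s, during which the arm holds its last target. There are 200 camera calls.

TASK

Book out this basket order with the hand scanner: scan the crate's tag first, then the tag of every tagged basket on the bench from the lightest wicker to the darkest, each time holding the scanner still and square to the tag, lens about 6 cm away, for a good second; then stand the scanner back in its charging cup. Set all the tagged baskets upright in the crate, and only then throw the conveyor's drive lever from the red notch to the green one in the middle. Leave the blue-grey sample basket without a tag and everything else on the bench where it is.

Things in the scene. Friction and masses are not known exactly. Their poses are not given: they have to be found in the camera images.
- scanner: hand-held stick scanner standing upright, lens down, in its charging cup. Black square head 44 x 44 mm, 40 mm high at the bottom; above it a yellow square handle 30 x 30 mm from 40 to 122 mm. 180 g. Origin: centre of the underside, which is the lens window; z runs up the handle, so the scanner looks along its -z.
- scanner_lens (a point): centre of the scanner's lens window (the scanner's origin)
- scan_spot (a point): the point the scanner reads best: straight ahead of the lens, 60 mm from it (0, 0, -60 mm in the scanner's frame); bring this onto the tag's centre
- dock: grey charging cup of the scanner, fixed, open at the top: 70 x 70 mm outside, 60 x 60 mm inside, walls 5 mm, rim 40 mm high; its floor is 6 mm above the origin, which is the centre of its underside
- pot_cream: cream-white (the lightest) wicker basket of the order (may be absent). Base 68, rim 78 mm across, 60 mm high. Origin: centre of its underside, z up. A handle arches over it in its own y-z plane, ending in a flat bar along its y, 40 mm long, 12 mm thick (x), 12 mm high, centred 113 mm above the origin. A tag on the rim reaches 67 mm out to its -x.
- pot_cream_tag: white plastic barcode tag with black bars on the cream basket, 32 x 46 x 3 mm. Origin: centre of its printed face; z is the outward normal of that face, which leans 0.44 rad (25 degrees) from vertical towards the basket's -x side; its centre is at (-52, 0, 68) mm in the basket's frame
- pot_gold: golden-tan (second lightest) wicker basket of the order (may be absent). Base 68, rim 78 mm across, 60 mm high. Origin: centre of its underside, z up. A handle arches over it in its own y-z plane, ending in a flat bar along its y, 40 mm long, 12 mm thick (x), 12 mm high, centred 113 mm above the origin. A tag on the rim reaches 67 mm out to its -x.
- pot_gold_tag: white plastic barcode tag with black bars on the gold basket, 32 x 46 x 3 mm. Origin: centre of its printed face; z is the outward normal of that face, which leans 0.44 rad (25 degrees) from vertical towards the basket's -x side; its centre is at (-52, 0, 68) mm in the basket's frame
- pot_brown: dark-brown (second darkest) wicker basket of the order (may be absent). Base 68, rim 78 mm across, 60 mm high. Origin: centre of its underside, z up. A handle arches over it in its own y-z plane, ending in a flat bar along its y, 40 mm long, 12 mm thick (x), 12 mm high, centred 113 mm above the origin. A tag on the rim reaches 67 mm out to its -x.
- pot_brown_tag: white plastic barcode tag with black bars on the brown basket, 32 x 46 x 3 mm. Origin: centre of its printed face; z is the outward normal of that face, which leans 0.44 rad (25 degrees) from vertical towards the basket's -x side; its centre is at (-52, 0, 68) mm in the basket's frame
- pot_black: black (the darkest) wicker basket of the order (may be absent). Base 68, rim 78 mm across, 60 mm high. Origin: centre of its underside, z up. A handle arches over it in its own y-z plane, ending in a flat bar along its y, 40 mm long, 12 mm thick (x), 12 mm high, centred 113 mm above the origin. A tag on the rim reaches 67 mm out to its -x.
- pot_black_tag: white plastic barcode tag with black bars on the black basket, 32 x 46 x 3 mm. Origin: centre of its printed face; z is the outward normal of that face, which leans 0.44 rad (25 degrees) from vertical towards the basket's -x side; its centre is at (-52, 0, 68) mm in the basket's frame
- sample: blue-grey wicker basket of the same shape and size but without a tag: the display sample, not part of the order. Origin: centre of its underside
- crate: blue open crate fixed on the outfeed conveyor, 260 (x) x 270 (y) mm outside, 250 x 260 mm inside, walls 5 mm. Origin: centre of its underside, 48 mm above the table; the inner floor is 5 mm above the origin, the rim 80 mm above it. x points away from the robot
- crate_tag: white plastic barcode tag with black bars on the crate's left (+y) side, 32 x 46 x 3 mm. Origin: centre of its printed face; z is the outward normal of that face, which leans 0.44 rad (25 degrees) from vertical towards the crate's -x side; its centre is at (-30, 160, 90) mm in the crate's frame
- drive (a joint): drive lever of the conveyor, angle in rad from upright; positive leans away from the robot (crate's +x), it stays where it is left. Red notch (stop) at -0.5, green notch (run) at 0 (upright, the middle), yellow notch (fast) at +0.5; end stops at -0.65 and 0.65
- drive_knob (a point): middle of the lever's black cylindrical knob, 24 mm across, 28 mm long, 112 mm from the pivot
- drive_pivot (a point): the lever's pivot, 50 mm above the table, on a grey control box 150 x 55 x 45 mm at the conveyor's left side; quadrant plates with the coloured notches stand beside the lever to 56 mm above the pivot. The lever swings about the crate's y axis
- mug: white mug, 76 mm across, 85 mm high; bystander, origin at its underside
- tape: roll of brown tape lying flat, 90 mm across, 24 mm high; bystander, origin at its underside
- twine: ball of tan twine, 72 mm across, 70 mm high; bystander, origin at its underside
- stapler: red and black stapler, 125 x 32 x 48 mm; bystander, origin at its underside

How it is judged:
By the outcome, as a careful person would: the job done as asked, in the order asked, and still so for the second after the job is handed in, with the robot touching nothing.
Of pot_cream, pot_gold, pot_brown, pot_black only 2 to 4 are there at a start; the rules pass over those that are not, and their reading is None.
At some moment in a run one of pot_cream, pot_gold, pot_brown, pot_black may be knocked a few centimetres aside while the robot is not near it.
It also fails if it takes over 210 s, if anything falls off the work surface, if the arm or the gripper's body presses on something with over 40 N, if the wrist force passes 120 N, or if a joint passes its speed limit or range.

## Working session

There is one attempt and no reset: what is moved stays moved. The work goes in short steps, each a Python script; the robot and the scene stay as the last script left them, time stands still between calls to the robot, and variables do not carry over. Pictures are saved under pics/ and viewed, at most 14 in all, crops included, and the job is handed in when it is done.

```bash
mkdir -p pics; ls
python3 - <<'E'
from plant import *
import cv2,numpy as np
for c in ["scene","top"]:
    im=capture(c); cv2.imwrite(f"pics/{c}0.png",im[:,:,::-1])
    print(c,{k:np.round(v,3).tolist() for k,v in camera_params(c).items()})
    for n in ["scanner","scanner_lens","dock","pot_cream","pot_gold","pot_brown","pot_black","pot_cream_tag","pot_gold_tag","pot_brown_tag","pot_black_tag","sample","crate","crate_tag","drive_knob","drive_pivot","mug","tape","twine","stapler"]:
        print(n,[(round(d["conf"],2),np.round(d["at"],3).tolist()) for d in place_of(n,c)[:2]])
print({k:np.round(v,3).tolist() for k,v in camera_params("wrist").items()})
print(current_clock(),current_position(),current_orientation())
E
```

```text
pics
scene {'fx': 506.478, 'fy': 506.478, 'cx': 318.553, 'cy': 240.579, 'extrinsics': [[0.894, 0.448, 0.001, -0.55], [0.387, -0.771, -0.506, -0.12], [-0.226, 0.453, -0.862, 1.288], [0.0, 0.0, 0.0, 1.0]]}
scanner [(0.82, [0.511, 0.434, 0.005])]
scanner_lens [(0.75, [0.513, 0.435, 0.007])]
dock [(0.82, [0.506, 0.436, 0.0])]
pot_cream []
pot_gold []
pot_brown [(0.36, [0.777, 0.027, 0.003]), (0.24, [0.48, -0.011, 0.066])]
pot_black [(0.61, [0.651, 0.217, 0.0]), (0.54, [0.515, 0.435, 0.006])]
pot_cream_tag []
pot_gold_tag [(0.76, [0.481, -0.014, 0.066]), (0.27, [0.633, -0.102, 0.052])]
pot_brown_tag [(0.62, [0.6, 0.24, 0.068]), (0.39, [0.53, -0.003, 0.0])]
pot_black_tag [(0.47, [0.602, 0.242, 0.069])]
sample [(0.87, [0.529, 0.305, -0.002]), (0.19, [0.507, 0.436, -0.001])]
crate [(0.58, [0.526, -0.287, 0.048])]
crate_tag [(0.8, [0.506, -0.123, 0.136])]
drive_knob [(0.81, [0.59, -0.104, 0.154]), (0.41, [0.478, -0.014, 0.067])]
drive_pivot [(0.7, [0.631, -0.104, 0.051])]
mug [(0.6, [0.775, 0.023, 0.001])]
tape [(0.63, [0.375, 0.085, -0.001]), (0.61, [0.632, -0.102, 0.05])]
twine [(0.63, [0.7
[... 871 characters left out ...]
0.237, 0.07]), (0.5, [0.63, -0.107, 0.052])]
sample [(0.73, [0.529, 0.307, -0.001])]
crate [(0.56, [0.524, -0.29, 0.047])]
crate_tag [(0.84, [0.506, -0.13, 0.136])]
drive_knob [(0.51, [0.588, -0.101, 0.153])]
drive_pivot [(0.76, [0.631, -0.108, 0.054])]
mug [(0.7, [0.775, 0.028, -0.002])]
tape [(0.83, [0.372, 0.087, -0.002])]
twine [(0.68, [0.765, 0.15, -0.001])]
stapler [(0.71, [0.659, 0.376, -0.001]), (0.32, [0.527, 0.304, 0.002])]
{'fx': 344.494, 'fy': 344.494, 'cx': 321.12, 'cy': 233.073, 'hand_eye': [[-0.0, -0.96, -0.28, 0.076], [1.0, -0.0, -0.0, 0.0], [0.0, -0.28, 0.96, -0.163], [0.0, 0.0, 0.0, 1.0]]}
2.1 [0.22524033 0.60976108 0.22259028] [5.52848193e-01 3.09250237e+00 1.57728484e-04]
```

View pics/scene0.png

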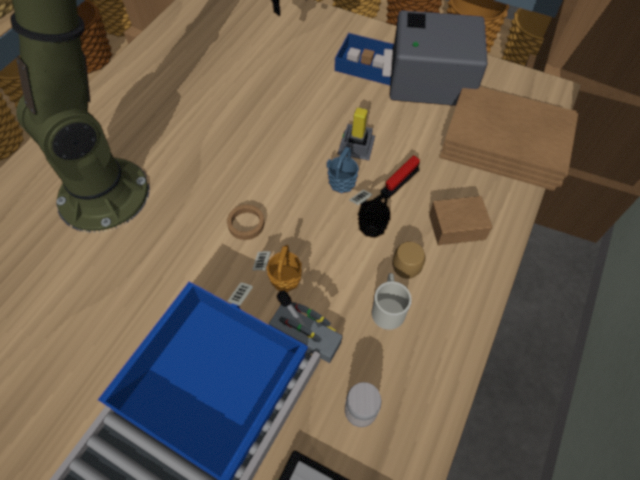

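View pics/top0.png

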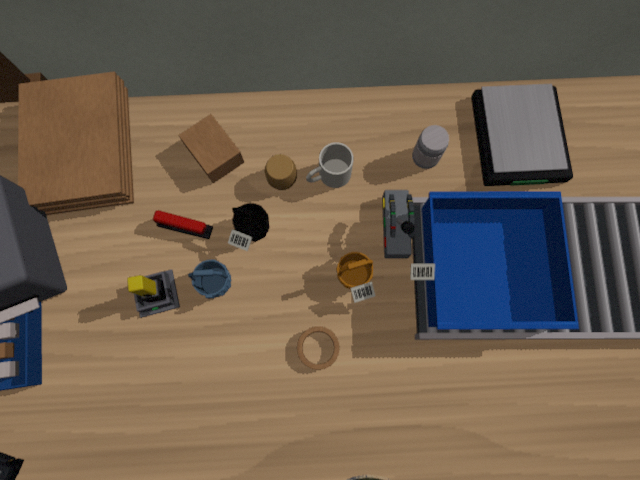

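The scene holds only the gold basket (scene 285,268, top 355,270) and the black one (375,217 and 250,222). The blue-grey sample is at 343,172 and the scanner in its cup at 360,130. Next I'll take closer views with the wrist camera.

```bash
cat > h.py <<'E'
from plant import *
import numpy as np,cv2
from scipy.optimize import least_squares
from scipy.spatial.transform import Rotation as R
def rv(yaw,tilt=0):
    """tool down; yaw=0: tool x = world -x (camera at robot side), tool y=+y; returns Rotation"""
    return R.from_euler('z',yaw)*R.from_rotvec([0,np.pi,0])
def cam(name,pose=None):
    p=camera_params(name); K=np.array([[p['fx'],0,p['cx']],[0,p['fy'],p['cy']],[0,0,1]])
    if name!='wrist': return K,np.array(p['extrinsics'])
    T=np.eye(4);T[:3,:3]=R.from_rotvec(pose[1]).as_matrix();T[:3,3]=pose[0]
    return K,np.linalg.inv(T@np.array(p['hand_eye']))
def shot(name,save=None):
    pose=(np.array(current_position()),np.array(current_orientation()))
    im=capture(name)
    if save: cv2.imwrite(f'pics/{save}.png',im[:,:,::-1])
    return im,cam(name,pose)
def proj(P,C):
    K,E=C; q=(E[:3,:3]@np.atleast_2d(P).T).T+E[:3,3]; q=q@K.T
    return q[:,:2]/q[:,2:]
def best(label,c):
    r=place_of(label,c); return [(round(d['conf'],2),np.round(d['at'],4)) for d in r[:2]]
TILT=0.44
def tagR(yaw): # z normal leaning to -x of owner
    return R.from_euler('z',yaw)*R.from_euler('y',-TILT)
def quad(mask):
    m=mask.astype(np.uint8); cs,_=cv2.findContours(m,cv2.RETR_EXTERNAL,cv2.CHAIN_APPROX_NONE)
    return cv2.boxPoints(cv2.minAreaRect(max(cs,key=cv2.contourArea)))
def fit_tag(obs,x0,yaw0):
    """obs: list of (corners4, C); returns x,y,z,yaw, rms px"""
    loc=np.array([[16,23,0],[16,-23,0],[-16,-23,0],[-16,23,0]])/1000
    def f(v):
        P=tagR(v[3]).apply(loc)+v[:3]; out=[]
        for q,C in obs:
            p=proj(P,C)
            d=min(((q2-p) for s in (1,-1) for k in range(4) for q2 in [np.roll(q[::s],k,0)]),key=lambda e:(e**2).sum())
            out.append(d.ravel())
        return np.concatenate(out)
    s=least_squares(f,[*x0,yaw0],x_scale=[.01,.01,.01,.1])
    return s.x,np.sqrt(np.mean(s.fun**2))
E
python3 - <<'E'
from h import *
o=rv(0).as_rotvec()
def tags(ts,save,P):
    im,C=shot('wrist',save)
    for t in ts:
        r=cut_out(t,'wrist'); 
        print(t,best(t,'wrist'),[(round(d['conf'],2),int(d['pixels'].sum()),quad(d['pixels']).round().tolist()) for d in r[:2]])
    for t in P: print(t,best(t,'wrist'))
    np.savez(f'{save}.npz',K=C[0],E=C[1],im=im)
move_pose([.55,.36,.30],o); tags(['pot_black_tag'],'w1',['dock','scanner_lens','pot_black','sample'])
move_pose([.52,-.04,.30],o); tags(['pot_gold_tag','crate_tag'],'w2',['pot_gold','drive_knob','drive_pivot'])
move_pose([.50,-.12,.32],o); tags(['pot_gold_tag','crate_tag'],'w3',['pot_gold','drive_knob','drive_pivot','crate'])
print(current_clock())
E
python3 -c "
import cv2;a=cv2.imread('pics/w1.png');b=cv2.imread('pics/w2.png');cv2.imwrite('pics/w12.png',cv2.resize(cv2.vconcat([a,b])[:,:],(450,600)) if 0 else cv2.resize(cv2.hconcat([a,b]),(800,300)))"
```

```text
pot_black_tag [(0.78, array([0.6007, 0.2434, 0.0665]))] [(0.77, 1112, [[195.0, 251.0], [206.0, 224.0], [245.0, 241.0], [233.0, 267.0]])]
dock [(0.78, array([0.5046, 0.4338, 0.0027]))]
scanner_lens [(0.79, array([0.5131, 0.4335, 0.0035]))]
pot_black [(0.74, array([ 0.6499,  0.221 , -0.002 ]))]
sample [(0.58, array([0.5286, 0.302 , 0.0006]))]
pot_gold_tag [(0.67, array([ 0.5269, -0.2868,  0.0501])), (0.61, array([ 0.5291, -0.0026,  0.0015]))] [(0.74, 1073, [[320.0, 157.0], [358.0, 147.0], [365.0, 174.0], [326.0, 183.0]])]
crate_tag [(0.68, array([ 0.5042, -0.1266,  0.1357])), (0.66, array([ 0.5281, -0.2846,  0.049 ]))] [(0.8, 1619, [[203.0, 213.0], [205.0, 180.0], [254.0, 183.0], [252.0, 216.0]])]
pot_gold [(0.83, array([ 0.5281, -0.0014, -0.0009]))]
drive_knob [(0.97, array([ 0.5885, -0.1019,  0.1551]))]
drive_pivot [(0.94, array([ 0.6338, -0.1041,  0.0501]))]
pot_gold_tag [(0.86, array([ 0.4778, -0.0127,  0.0668]))] [(0.92, 1000, [[388.0, 173.0], [426.0, 163.0], [433.0, 189.0], [395.0, 199.0]])]
crate_tag [(0.61, array([ 0.502 , -0.1238,  0.1366]))] [(0.96, 1395, [[293.0, 230.0], [294.0, 198.0], [339.0, 199.0], [338.0, 231.0]]), (0.19, 433, [[324.0, 298.0], [340.0, 282.0], [356.0, 298.0], [340.0, 314.0]])]
pot_gold [(0.86, array([ 0.5272, -0.0028,  0.0006]))]
drive_knob [(0.57, array([ 0.5882, -0.0992,  0.1544]))]
drive_pivot [(0.76, array([ 0.6336, -0.1039,  0.0476]))]
crate [(0.57, array([ 0.5264, -0.2868,  0.048 ]))]
6.7583
```

View pics/w1.png

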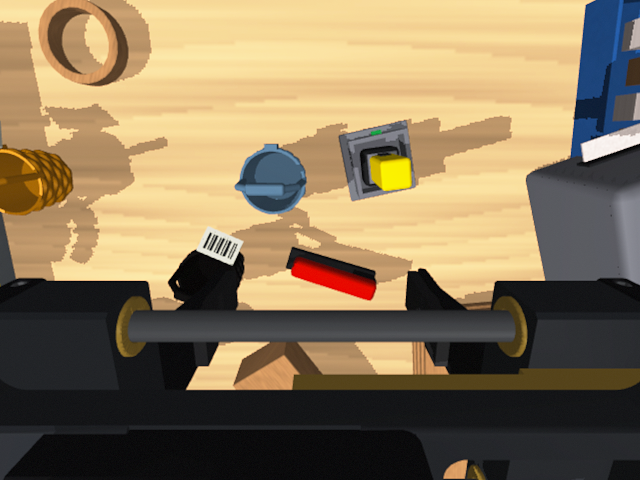

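View pics/w2.png

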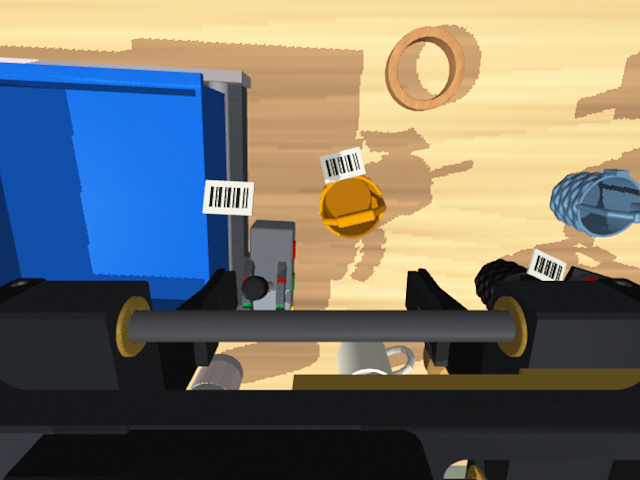

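Wrist 1 shows the dock at (378,160) with the yellow handle top at (392,173), turned about 10°, and the black tag at (220,246). Wrist 2 shows the crate tag at (228,198), the gold tag at (342,164) and the knob at (255,288). Now I'll fit poses to these.

```bash
cat >> h.py <<'E'
from scipy.optimize import minimize
def fit_box(mask,C,w,z0,z1,x0,free_yaw=True):
    loc=np.array([[sx*w/2,sy*w/2,z] for sx in(-1,1) for sy in(-1,1) for z in(z0,z1)])
    def cost(v):
        P=R.from_euler('z',v[2]).apply(loc)+[v[0],v[1],0]
        m=np.zeros(mask.shape,np.uint8); h=cv2.convexHull(proj(P,C).astype(np.float32))
        cv2.fillConvexPoly(m,np.round(h*16).astype(np.int32),1,cv2.LINE_8,4)
        return 1-(m.astype(bool)&mask).sum()/(m.astype(bool)|mask).sum()
    rs=[minimize(cost,[*x0,y],method='Nelder-Mead',options=dict(initial_simplex=[[*x0,y],[x0[0]+.008,x0[1],y],[x0[0],x0[1]+.008,y],[*x0,y+.15]],xatol=1e-4,fatol=1e-4)) for y in(-.5,-.1,.1,.3,.6)]
    r=min(rs,key=lambda r:r.fun); return r.x,r.fun
def yellow(im): 
    h=cv2.cvtColor(im,cv2.COLOR_RGB2HSV); m=cv2.inRange(h,(24,160,80),(36,255,255))
    n,l,s,_=cv2.connectedComponentsWithStats(m); return l==1+np.argmax(s[1:,4])
E
python3 - <<'E'
from h import *
def L(n): d=np.load(n+'.npz'); return d['im'],(d['K'],d['E'])
w1,C1=L('w1');w2,C2=L('w2');w3,C3=L('w3')
f=lambda q:np.array(q,float)
kb=[[195,251],[206,224],[245,241],[233,267]]
# refine quads by white threshold around net mask
def ref(im,q):
    q=f(q);c=q.mean(0);m=np.zeros(im.shape[:2],np.uint8);cv2.fillConvexPoly(m,((q-c)*1.35+c).astype(np.int32),1)
    g=(im.min(2)>150)&(m>0)
    h=cv2.morphologyEx(g.astype(np.uint8),cv2.MORPH_CLOSE,np.ones((9,9)))
    return quad(h)
for nm,obs,x0,y0 in [('black',[(kb,w1,C1)],[.6,.24,.068],-.4),
 ('gold',[([[320,157],[358,147],[365,174],[326,183]],w2,C2),([[388,173],[426,163],[433,189],[395,199]],w3,C3)],[.477,-.014,.068],.2),
 ('crate',[([[203,213],[205,180],[254,183],[252,216]],w2,C2),([[293,230],[294,198],[339,199],[338,231]],w3,C3)],[.504,-.127,.137],0)]:
    for mode in (0,1):
        o=[((ref(im,q) if mode else f(q)+.0),C) for q,im,C in obs]
        v,e=fit_tag(o,x0,y0); print(nm,mode,v.round(4),round(e,2), 'pot at',(v[:3]+R.from_euler('z',v[3]).apply([.052,0,-.068])).round(4), [cv2.minAreaRect(a.astype(np.float32))[1] for a,_ in o][0])
m=yellow(w1);print(m.sum(),fit_box(m,C1,.03,.046,.128,[.507,.435]))
t=capture('top');mt=yellow(t);print(mt.sum(),fit_box(mt,cam('top'),.03,.046,.128,[.507,.435]))
d=cut_out('dock','wrist')
E
```

```text
black 0 [ 0.5946  0.2481  0.0948 -0.4226] 0.47 pot at [0.642  0.2268 0.0268] (42.54409408569336, 29.146230697631836)
black 1 [ 0.5705  0.2647  0.1611 -0.4339] 1.77 pot at [0.6177 0.2428 0.0931] (48.635108947753906, 39.19236373901367)
gold 0 [ 0.4796 -0.0146  0.0702  0.2466] 0.51 pot at [ 0.53   -0.002   0.0022] (27.89264678955078, 40.01053237915039)
gold 1 [ 0.4741 -0.015   0.0887  0.2415] 2.58 pot at [ 0.5246 -0.0026  0.0207] (30.358043670654297, 47.217796325683594)
crate 0 [ 0.5041 -0.1263  0.1394 -0.0388] 0.54 pot at [ 0.556  -0.1283  0.0714] (49.11212158203125, 33.060543060302734)
crate 1 [ 0.5027 -0.1263  0.1419 -0.0448] 0.55 pot at [ 0.5547 -0.1286  0.0739] (50.087440490722656, 33.657958984375)
1298 (array([0.51188929, 0.43309676, 0.04280949]), np.float64(0.14096624751819986))
398 (array([ 0.50971016,  0.4337933 , -0.24811861]), np.float64(0.273394495412844))
```

Run:
```python
from h import *
def L(n): d=np.load(n+'.npz'); return d['im'],(d['K'],d['E'])
w1,C1=L('w1'); o=rv(0).as_rotvec()
obs=[(np.array([[195,251],[206,224],[245,241],[233,267]],float),C1)]
for i,p in enumerate([[.58,.25,.26],[.56,.43,.27]]):
    move_pose(p,o); im,C=shot('wrist',f'w{4+i}'); r=cut_out('pot_black_tag','wrist')
    if r: obs.append((quad(r[0]['pixels']),C)); print(r[0]['conf'],r[0]['pixels'].sum())
    r=cut_out('scanner','wrist'); print('scanner',[(d['conf'],d['pixels'].sum()) for d in r]); np.savez(f'w{4+i}.npz',K=C[0],E=C[1],im=im)
v,e=fit_tag(obs,[.6,.24,.07],-.4);print(v.round(4),e,'pot',(v[:3]+R.from_euler('z',v[3]).apply([.052,0,-.068])).round(4))
for q in ('pot_black_tag','dock','scanner_lens'): print(best(q,'wrist'))
def yel(im):
    h=cv2.cvtColor(im,cv2.COLOR_RGB2HSV); m=cv2.inRange(h,(22,120,40),(38,255,255))
    n,l,s,_=cv2.connectedComponentsWithStats(m); return l==1+np.argmax(s[1:,4])
for I,CC in ((w1,C1),(im,C)):
    m=yel(I);print(m.sum(),fit_box(m,CC,.03,.046,.128,[.508,.435]))
ys,xs=np.where(m);x,y=int(xs.mean()),int(ys.mean());print(x,y)
cr=im[max(0,y-80):y+80,x-80:x+80].copy();cm=(m*255).astype(np.uint8)[max(0,y-80):y+80,x-80:x+80]
cv2.imwrite('pics/cr.png',cv2.resize(cv2.hconcat([cr[:,:,::-1],cv2.merge([cm]*3)]),(800,400),interpolation=0))
print(current_clock())
```

```text
0.87 1319
scanner [(0.77, np.int64(3724)), (0.16, np.int64(148))]
0.68 1308
scanner [(0.82, np.int64(1646))]
[ 0.6034  0.2402  0.0689 -0.4199] 1.138508500441889 pot [0.6509 0.219  0.0009]
[(0.61, array([0.603 , 0.2411, 0.0689]))]
[]
[(0.66, array([0.3705, 0.0899, 0.0011]))]
1325 (array([0.51170567, 0.43313536, 0.04977487]), np.float64(0.12309728656518859))
1268 (array([0.51060833, 0.43397587, 0.13350577]), np.float64(0.07377647918188457))
326 162
9.4917
```

View pics/cr.png

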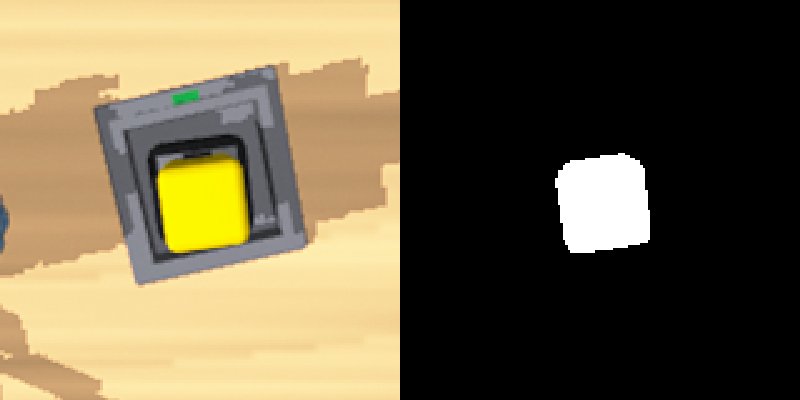

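The crop shows the dock turned about 0.235 rad. The scanner inside it is turned about 0.11 rad, at roughly (0.511, 0.434). I'll check IK for all scan poses, then pick up the scanner.

```bash
cat >> h.py <<'E'
LENS=.074
def scan_pose(tag,yaw,roll=0,back=0):
    Rt=tagR(yaw); n=Rt.apply([0,0,1])
    return tag+n*(.06+LENS+back),(Rt*R.from_euler('y',np.pi)*R.from_euler('z',roll)).as_rotvec()
TAGS={'crate':(np.array([.5035,-.126,.138]),-.04),'gold':(np.array([.479,-.0143,.0685]),.245),'black':(np.array([.6032,.2403,.069]),-.42)}
def goto_scan(t,y,roll=0,rest=2.0):
    p,o=scan_pose(t,y,roll,.1); move_pose(p,o)
    p,o=scan_pose(t,y,roll,0); move_straight(p,feed=.1); pause(rest)
    print('err mm',np.round((np.array(current_position())-p)*1e3,2),'t',current_clock(), 'rot',np.linalg.norm((R.from_rotvec(o).inv()*R.from_rotvec(current_orientation())).as_rotvec()).round(4))
    p,o=scan_pose(t,y,roll,.1); move_straight(p,feed=.15)
E
python3 - <<'E'
from h import *
d=np.load('w5.npz');K,E=d['K'],d['E']
def bp(u,v,z):
    r=E[:3,:3].T@np.linalg.inv(K)@[u,v,1]; c=-E[:3,:3].T@E[:3,3]; return c+r*(z-c[2])/r[2]
o=[326-80,162-80]
cs=[bp(o[0]+u/2.5,o[1]+v/2.5,.04) for u,v in((97,107),(275,66),(305,243),(138,284))]
print('dock',np.mean(cs,0).round(4),[np.linalg.norm(cs[i]-cs[i-1]).round(4) for i in range(4)],[np.arctan2(*(cs[1]-cs[0])[:2]),np.arctan2(*(cs[2]-cs[3])[:2])])
for k,(t,y) in TAGS.items():
    for roll in (0,np.pi/2,-np.pi/2,np.pi):
        for b in(0,.1):
            q=ik(*scan_pose(t,y,roll,b)); print(k,round(roll,2),b,None if q is None else np.round(q,2))
print(ik([.511,.4337,.08],rv(.11).as_rotvec()))
E
```

```text
dock [0.5064 0.4357 0.04  ] [np.float64(0.0794), np.float64(0.0787), np.float64(0.0773), np.float64(0.0784)] [np.float64(-0.2139030428548719), np.float64(-0.24141103690633475)]
crate 0 0 None
crate 0 0.1 None
crate 1.57 0 None
crate 1.57 0.1 None
crate -1.57 0 None
crate -1.57 0.1 None
crate 3.14 0 None
crate 3.14 0.1 None
gold 0 0 None
gold 0 0.1 None
gold 1.57 0 None
gold 1.57 0.1 None
gold -1.57 0 None
gold -1.57 0.1 None
gold 3.14 0 None
gold 3.14 0.1 None
black 0 0 [-0.87  0.1   0.15  1.86  0.45  1.04  0.23]
black 0 0.1 [-0.92 -0.    0.12  1.77  0.44  1.24  0.23]
black 1.57 0 [-0.92  0.09  0.21  1.86  0.44  1.04 -1.34]
black 1.57 0.1 [-0.93 -0.    0.13  1.77  0.44  1.24 -1.34]
black -1.57 0 [-0.72  0.1  -0.01  1.85  0.47  1.05  1.79]
black -1.57 0.1 [-0.77  0.   -0.03  1.77  0.44  1.24  1.8 ]
black 3.14 0 None
black 3.14 0.1 None
[-0.76191783  0.45682467  0.02419816  1.55887876 -0.01182329  1.12603228
  0.94568325]
```

Run:
```python
from h import *
T0=R.from_euler('y',np.pi); s=.093
def tp(Rs,lens,a):
    Rt=Rs*R.from_euler('y',a)*T0
    return lens+Rs.apply([0,0,s])+Rt.apply([0,0,.019]),Rt.as_rotvec()
for a in (-.8,-.6,-.44,-.3,-.15,0,.15,.3,.44,.6,.8):
    out=[]
    for k,(t,y) in TAGS.items():
        Rt=tagR(y);n=Rt.apply([0,0,1]); ok=[]
        for roll in np.arange(-12,12)*np.pi/12:
            if all(ik(*tp(Rt*R.from_euler('z',roll),t+n*(.06+b),a)) is not None for b in(0,.08)): ok.append(int(round(np.degrees(roll))))
        out.append((k,ok))
    g=[k*90 for k in range(-2,2) if all(ik(*tp(R.from_euler('z',.11+k*np.pi/2),np.array([.511,.4337,z]),a)) is not None for z in(.006,.15))]
    print(round(a,2),out,'grasp',g)
```

```text
-0.8 [('crate', [-180, -165, -150, -135, -120, -105, 60, 75, 90, 105, 120, 135, 150, 165]), ('gold', [-180, -165, -150, -135, -120, 45, 60, 75, 90, 105, 120, 135, 150, 165]), ('black', [-180, -165, -150, -135, -120, -105, -90, -75, -60, -45, -30, -15, 0, 15, 30, 45, 120, 135, 150, 165])] grasp [-90, 0]
-0.6 [('crate', [-180, -165, -150, -135, -120, 75, 90, 105, 120, 135, 150, 165]), ('gold', [-180, -165, -150, -135, 60, 75, 90, 105, 120, 135, 150, 165]), ('black', [-180, -165, -150, -135, -120, -105, -90, -75, -60, -45, -30, -15, 0, 15, 30, 45, 90, 150, 165])] grasp [-180, -90, 0, 90]
-0.44 [('crate', [-180, -165, -150, 90, 105, 120, 135, 150, 165]), ('gold', [-180, 90, 105, 120, 135, 150, 165]), ('black', [-180, -165, -150, -135, -120, -105, -90, -75, -60, -45, -30, -15, 0, 15, 30, 45, 60, 75, 90, 105, 165])] grasp [-180, -90, 0, 90]
-0.3 [('crate', [-180, 135, 150, 165]), ('gold', []), ('black', [-180, -165, -150, -135, -120, -105, -90, -75, -60, -45, -30, -15, 0, 15, 30, 45, 60, 75, 90, 105])] grasp [-180, -90, 0, 90]
-0.15 [('crate', []), ('gold', []), ('black', [-180, -165, -150
[... 733 characters left out ...]
-30, -15, 0]), ('black', [-135, -120, -105, -90, -75, -60, -45, -30, -15, 0, 15, 30, 45, 60, 75, 90, 105, 120, 135, 150, 165])] grasp [-180, -90, 0, 90]
0.6 [('crate', [-105, -90, -75, -60, -45, -30, -15, 0, 15, 30, 45, 60]), ('gold', [-120, -105, -90, -75, -60, -45, -30, -15, 0, 15, 30, 45]), ('black', [-180, -90, -75, -60, -45, -30, -15, 0, 15, 30, 45, 60, 75, 90, 105, 120, 135, 150, 165])] grasp [-180, -90, 0, 90]
0.8 [('crate', [-120, -105, -90, -75, -60, -45, -30, -15, 0, 15, 30, 45, 60, 75]), ('gold', [-135, -120, -105, -90, -75, -60, -45, -30, -15, 0, 15, 30, 45, 60]), ('black', [-180, -165, -75, -60, -45, -30, -15, 0, 15, 30, 45, 60, 75, 90, 105, 120, 135, 150, 165])] grasp [-90, 90]
```

A straight grasp can't reach the scan poses, so I'll hold the scanner with the tool tilted 0.55 rad about its closing axis.

```bash
cat >> h.py <<'E'
A=.55; SG=.093; T0=R.from_euler('y',np.pi)
def tp(Rs,lens,a=A):
    Rt=Rs*R.from_euler('y',a)*T0
    return np.array(lens)+Rs.apply([0,0,SG])+Rt.apply([0,0,.019]),Rt.as_rotvec()
def scan_pose(tag,yaw,roll=0,back=0):
    Rt=tagR(yaw); return tp(Rt*R.from_euler('z',roll),tag+Rt.apply([0,0,.06+back]))
E
python3 - <<'E'
from h import *
for k,(t,y) in TAGS.items(): print(k,[ik(*scan_pose(t,y,r,b)) is not None for r in(0,-.26) for b in(0,.1)])
Rs=R.from_euler('z',.11)
p,o=tp(Rs,[.511,.4337,.13]); move_pose(p,o)
p,o=tp(Rs,[.511,.4337,.006]); print(move_straight(p,feed=.12,contact_N=8))
close(25); pause(.3); print(current_grip_width()*87,current_finger_force(),current_position()-p)
move_straight(p+[0,0,.13],feed=.12); print(current_grip_width()*87,current_ft_force(),current_clock())
shot('top','t1'); shot('scene','s1')
print([best(n,'top') for n in('pot_gold','pot_black','pot_gold_tag')])
E
python3 -c "
import cv2;a=cv2.imread('pics/t1.png')[150:450,50:350];b=cv2.imread('pics/s1.png')[0:300,200:500];cv2.imwrite('pics/ts1.png',cv2.resize(cv2.hconcat([a,b]),(800,400)))"
```

```text
crate [True, True, True, True]
gold [True, True, True, True]
black [True, True, True, True]
False
30.088387767579807 24.805378240998834 [ 3.16047778e-05 -1.07240864e-05 -1.76364304e-05]
29.77936859964089 [-0.5428135  -0.21070097 -1.87483117] 13.6583
[[(0.62, array([ 0.5245, -0.0016, -0.0029])), (0.57, array([ 0.7749,  0.026 , -0.0012]))], [], [(0.59, array([ 0.4774, -0.0163,  0.071 ]))]]
```

View pics/ts1.png

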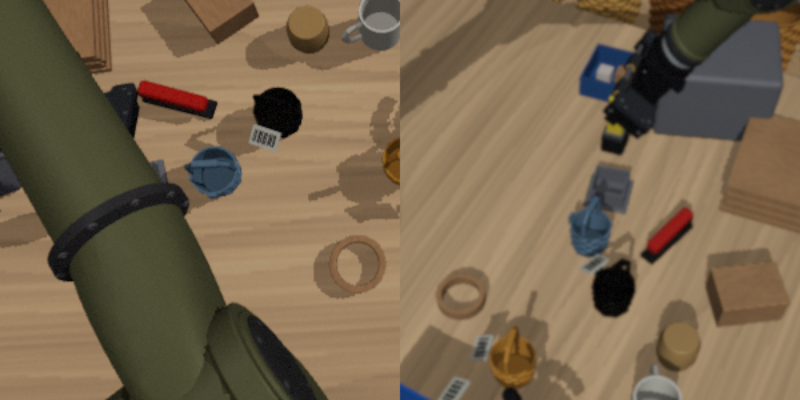

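The scanner is held upright above its empty cup, and the baskets haven't moved. Now the crate tag scan.

```bash
python3 - <<'E'
from h import *
p,o=tp(R.from_euler('z',.11),[.511,.4337,.26]); move_straight(p,feed=.2)
t,y=TAGS['crate']
p,o=scan_pose(t,y,0,.1); move_pose(p,o)
p,o=scan_pose(t,y,0,0); move_straight(p,feed=.1); pause(2)
print(np.array(current_position())-p, 'lens exp',(t+tagR(y).apply([0,0,.06])).round(4))
for c in('top','scene','wrist'):
    capture(c); print(c,best('scanner_lens',c),best('scan_spot',c),best('crate_tag',c),best('pot_gold_tag',c),best('pot_gold',c),best('pot_black_tag',c))
print(current_grip_width()*87,current_clock()); shot('wrist','w6'); shot('scene','s2')
E
python3 -c "
import cv2;a=cv2.imread('pics/w6.png');b=cv2.imread('pics/s2.png')[150:390,150:470];cv2.imwrite('pics/ws2.png',cv2.hconcat([cv2.resize(a,(400,300)),cv2.resize(b,(400,300))]))"
```

```text
Traceback (most recent call last):
plant.PlanningError: the arm cannot follow that straight line within its joint ranges
[ WARN:0@0.007] global loadsave.cpp:275 findDecoder imread_('pics/w6.png'): can't open/read file: check file path/integrity
[ WARN:0@0.007] global loadsave.cpp:275 findDecoder imread_('pics/s2.png'): can't open/read file: check file path/integrity
Traceback (most recent call last):
TypeError: 'NoneType' object is not subscriptable
```

```bash
python3 - <<'E'
from h import *
move_straight([.48,.42,.34],rotation=rv(.11).as_rotvec(),feed=.15)
t,y=TAGS['crate']
p,o=scan_pose(t,y,0,.1); move_pose(p,o)
p,o=scan_pose(t,y,0,0); move_straight(p,feed=.1); pause(2)
print(np.array(current_position())-p, 'lens exp',(t+tagR(y).apply([0,0,.06])).round(4))
for c in('top','scene','wrist'):
    capture(c); print(c,best('scanner_lens',c),best('scan_spot',c),best('crate_tag',c),best('pot_gold_tag',c),best('pot_gold',c),best('pot_black_tag',c))
print(current_grip_width()*87,current_clock()); shot('wrist','w6'); shot('scene','s2')
E
python3 -c "
import cv2;a=cv2.imread('pics/w6.png');b=cv2.imread('pics/s2.png')[150:390,150:470];cv2.imwrite('pics/ws2.png',cv2.hconcat([cv2.resize(a,(400,300)),cv2.resize(b,(400,300))]))"
```

```text
[-1.15104613e-05 -1.08157501e-05  1.93341215e-06] lens exp [ 0.478  -0.125   0.1923]
top [(0.54, array([ 0.4784, -0.1244,  0.1928]))] [] [(0.44, array([ 0.5037, -0.1281,  0.1349]))] [(0.59, array([ 0.477 , -0.0179,  0.0699])), (0.28, array([0.5235, 0.3042, 0.0008]))] [(0.79, array([ 0.5225, -0.0009, -0.0025]))] [(0.81, array([0.5674, 0.2201, 0.0721]))]
scene [(0.81, array([ 0.4778, -0.1243,  0.1947]))] [(0.55, array([0.7758, 0.0243, 0.0027]))] [(0.76, array([ 0.5072, -0.1278,  0.1378]))] [(0.71, array([ 0.4786, -0.015 ,  0.0672]))] [(0.97, array([ 5.276e-01, -2.000e-04, -3.200e-03])), (0.31, array([0.5691, 0.2246, 0.0682]))] [(0.53, array([ 0.5282,  0.3005, -0.002 ])), (0.52, array([0.5697, 0.2222, 0.0712]))]
wrist [] [(0.45, array([ 0.4789, -0.1227,  0.1906]))] [] [(0.78, array([ 0.4765, -0.0167,  0.0652]))] [(0.79, array([ 0.5273, -0.0034, -0.0012]))] []
30.102342429475655 21.1
```

View pics/ws2.png

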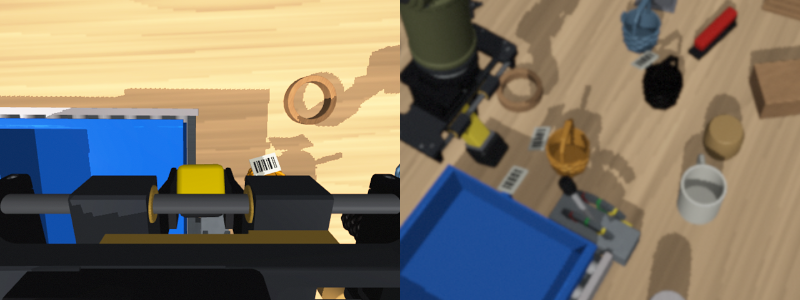

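The lens sits where planned, within about 1–2 mm, over the crate tag. The black basket has been knocked: its tag is now near (0.569, 0.222). I'll scan gold, then re-measure black.

Run:
```python
from h import *
t,y=TAGS['crate']; move_straight(scan_pose(t,y,0,.1)[0],feed=.15)
goto_scan(np.array([.4785,-.015,.0685]),.245)
obs=[]
for p in ([.60,.16,.30],[.60,.30,.32]):
    move_pose(p,rv(0).as_rotvec()); im,C=shot('wrist','w7'+str(p[1])); r=cut_out('pot_black_tag','wrist')
    for d in r[:2]: print(round(d['conf'],2),d['pixels'].sum(),quad(d['pixels']).mean(0))
    if r: obs.append((quad(r[0]['pixels']),C))
    print(best('pot_black_tag','wrist'),best('pot_black','wrist'),best('sample','wrist'))
for y0 in(-.4,0): v,e=fit_tag(obs,[.569,.222,.07],y0);print(v.round(4),e,'pot',(v[:3]+R.from_euler('z',v[3]).apply([.052,0,-.068])).round(4))
print(current_grip_width()*87,current_clock())
```

```text
err mm [-0.01  0.    0.01] t 25.675 rot 0.0
[(0.9, array([0.5732, 0.2213, 0.0662])), (0.21, array([ 0.6348, -0.1051,  0.0494]))] [(0.91, array([ 0.6209,  0.2068, -0.0029]))] [(0.64, array([ 5.266e-01,  3.028e-01, -2.000e-04])), (0.57, array([ 0.6346, -0.106 ,  0.0487]))]
0.96 1063 [254.92638 176.46953]
[(0.9, array([0.5718, 0.2231, 0.0688]))] [(0.73, array([ 0.6209,  0.2045, -0.0048])), (0.36, array([0.573 , 0.2237, 0.0668]))] [(0.82, array([0.5284, 0.3017, 0.0025]))]
[ 0.5722  0.2244  0.0827 -0.3915] 0.23228447456771048 pot [0.6203 0.2045 0.0147]
[ 0.5722  0.2244  0.0827 -0.3915] 0.23228447456771373 pot [0.6203 0.2045 0.0147]
29.829698635752614 28.775
```

Run:
```python
from h import *
obs=[]
for p in ([.60,.30,.32],[.60,.17,.32],[.62,.22,.30]):
    move_pose(p,rv(0).as_rotvec()); im,C=shot('wrist'); r=cut_out('pot_black_tag','wrist')
    if r: obs.append((quad(r[0]['pixels']),C)); print(r[0]['pixels'].sum())
v,e=fit_tag(obs,[.572,.222,.07],-.35);print(v.round(4),e,'pot',(v[:3]+R.from_euler('z',v[3]).apply([.052,0,-.068])).round(4))
t=np.array([*v[:2],.0685])
if e<1.5 and np.linalg.norm(v[:3]-[.5725,.2222,.0685])<.008:
    goto_scan(t,v[3])
    capture('top');capture('scene');print(best('pot_black_tag','top'),best('pot_black_tag','scene'),best('pot_black','scene'))
print(current_grip_width()*87,current_clock())
```

```text
998
953
1216
[ 0.5735  0.2213  0.0687 -0.3929] 0.7715024530072758 pot [0.6215 0.2014 0.0007]
err mm [-0.    0.03 -0.01] t 34.0583 rot 0.0
[(0.76, array([0.5712, 0.221 , 0.0721]))] [(0.7, array([0.5686, 0.2237, 0.0678])), (0.22, array([ 0.6605,  0.3734, -0.0028]))] [(0.58, array([ 0.618 ,  0.1999, -0.003 ]))]
29.84775780433115 35.125
```

All three scans are done. Next the scanner goes back in its cup.

Run:
```python
from h import *
p,o=tp(R.from_euler('z',.22),[.506,.4355,.13])
move_pose([.48,.42,.34],rv(.22).as_rotvec())
move_straight(p,rotation=o,feed=.15)
q,_=tp(R.from_euler('z',.22),[.506,.4355,.004]); print(move_straight(q,feed=.06,contact_N=5),current_position()-q)
ungrasp(); pause(.3); move_straight(np.array(current_position())+[0,0,.13],feed=.15)
move_pose([.58,.36,.30],rv(0).as_rotvec())
shot('wrist','w8'); print(best('scanner','wrist'),best('sample','wrist'),best('pot_black','wrist'),current_clock())
```

```text
True [-1.29648488e-04  2.49365903e-05  1.92721076e-03]
[(0.75, array([0.5074, 0.4387, 0.0046]))] [(0.81, array([0.5285, 0.3001, 0.0011])), (0.55, array([0.7684, 0.1508, 0.0014]))] [(0.83, array([ 0.6195,  0.2033, -0.0029]))] 42.1167
```

View pics/w8.png

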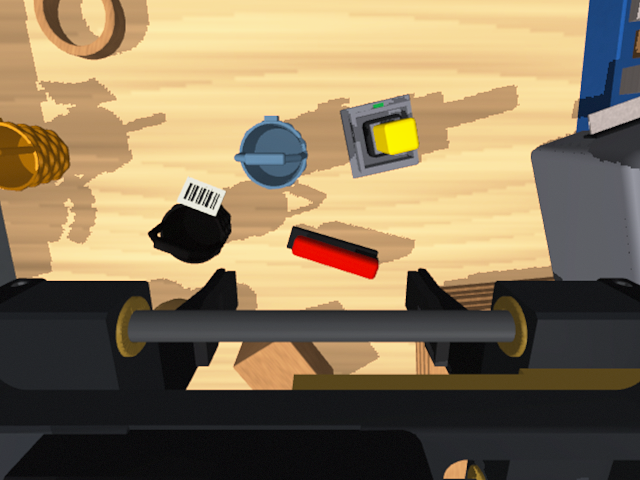

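The scanner stands in its cup at (393,138). Now the baskets, gold first after a fresh look.

```bash
cat >> h.py <<'E'
CR=np.array([.5265,-.287,.048]); CY=-.04
def look(label,views,x0,yaw0):
    obs=[];pp=[]
    for p in views:
        move_pose(p,rv(0).as_rotvec()); im,C=shot('wrist'); r=cut_out(label+'_tag','wrist')
        if r: obs.append((quad(r[0]['pixels']),C))
        pp+=best(label,'wrist')[:1]
    v,e=fit_tag(obs,x0,yaw0); pot=v[:3]+R.from_euler('z',v[3]).apply([.052,0,-.068])
    print(label,v.round(4),round(e,2),'pot',pot.round(4),'net',pp); return pot,v[3],e
def pick_place(pot,yaw,loc):
    dst=CR+R.from_euler('z',CY).apply([*loc,.005])
    best_=None
    for s in(1,-1):
        a=ik([*pot[:2],.094],rv(yaw+s*np.pi/2).as_rotvec()); b=ik([*dst[:2],.147],rv(CY+s*np.pi/2).as_rotvec()); print(s,a is not None and np.round(a[6],2),b is not None and np.round(b[6],2))
        if a is not None and b is not None:
            c=max(abs(a[6]),abs(b[6]))
            if best_ is None or c<best_[0]: best_=(c,s)
    s=best_[1]; o=rv(yaw+s*np.pi/2).as_rotvec()
    move_pose([*pot[:2],.22],o)
    print('down contact',move_straight([*pot[:2],.094],feed=.1,contact_N=6))
    close(30); pause(.2); print('w',current_grip_width()*87,current_finger_force())
    move_straight([*pot[:2],.32],feed=.15); print('w lifted',current_grip_width()*87)
    od=rv(CY+s*np.pi/2).as_rotvec(); move_pose([*dst[:2],.32],od)
    print('floor',move_straight([*dst[:2],.146],feed=.08,contact_N=4),current_position()[2])
    ungrasp(); pause(.3); move_straight([*dst[:2],.32],feed=.12); print('t',current_clock())
E
python3 - <<'E'
from h import *
pot,y,e=look('pot_gold',([.52,-.04,.3],[.50,-.12,.32]),[.478,-.015,.068],.245)
if e<1.5 and np.linalg.norm(pot-[.529,-.002,0])<.01: pick_place(pot,y,(.014,-.065))
shot('wrist','w9'); print(best('pot_gold','wrist'))
E
```

```text
pot_gold [ 0.4798 -0.0149  0.0679  0.2553] 0.43 pot [ 5.301e-01 -1.700e-03 -1.000e-04] net [(0.81, array([ 0.5297, -0.0016,  0.001 ]))]
1 -2.68 -2.28
-1 0.29 0.75
down contact False
w 11.999534500262415 29.9666690826416
w lifted 11.52145438901619
floor True 0.14673339654171896
t 56.875
[(0.63, array([ 0.5372, -0.353 ,  0.0515]))]
```

View pics/w9.png

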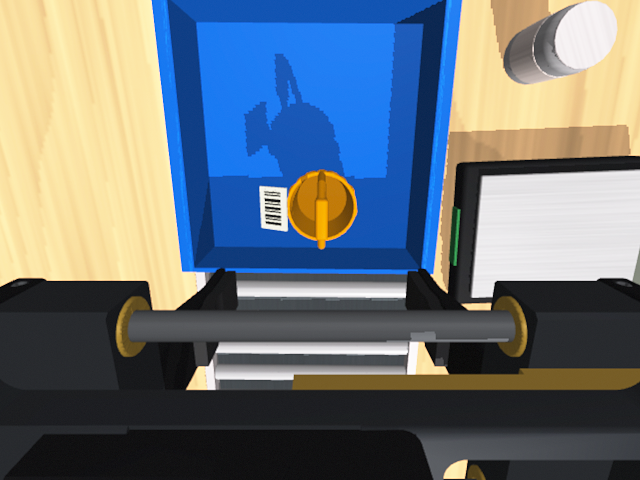

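The gold basket stands upright in the crate at (322,205). Next is black.

Run:
```python
from h import *
move_straight([.53,-.35,.34])
pot,y,e=look('pot_black',([.60,.30,.32],[.60,.17,.32],[.62,.22,.30]),[.572,.222,.07],-.35)
if e<1.5 and np.linalg.norm(pot-[.621,.202,0])<.012: pick_place(pot,y,(.014,.045))
im,C=shot('wrist','w10'); print(best('pot_black','wrist'),best('pot_gold','wrist'))
move_pose([.56,-.08,.34],rv(0).as_rotvec())
for i in range(2):
    shot('wrist'); print(best('drive_knob','wrist'),best('drive_pivot','wrist'),best('pot_black','wrist'))
    move_pose([.58,-.14,.36],rv(0).as_rotvec())
for c in('top','scene'): shot(c); print(best('drive_knob',c),best('drive_pivot',c),best('drive',c))
print(current_clock())
```

```text
pot_black [ 0.5738  0.2217  0.0696 -0.3857] 0.5 pot [0.6219 0.2021 0.0016] net [(0.61, array([ 0.6193,  0.2053, -0.0044])), (0.65, array([ 0.6192,  0.202 , -0.0058])), (0.72, array([ 0.6197,  0.2051, -0.0008]))]
1 2.57 -2.5
-1 -0.35 0.71
down contact False
w 11.508969811727047 29.981439728289843
w lifted 11.636192223677485
floor True 0.1466813453761911
t 74.05
[(0.69, array([ 0.5412, -0.2437,  0.0491]))] [(0.89, array([ 0.5366, -0.3555,  0.0552]))]
[(0.89, array([ 0.5873, -0.1017,  0.1572]))] [(0.76, array([ 0.6361, -0.1086,  0.0488]))] [(0.85, array([ 0.5423, -0.2402,  0.0482]))]
[(0.95, array([ 0.5894, -0.0995,  0.156 ]))] [(0.77, array([ 0.6374, -0.1072,  0.0484]))] [(0.6, array([ 0.5433, -0.2412,  0.0499]))]Traceback (most recent call last):
  File "<stdin>", line 10, in <module>
  File "h.py", line 22, in best
    r=place_of(label,c); return [(round(d['conf'],2),np.round(d['at'],4)) for d in r[:2]]
ValueError: it knows: crate, crate_tag, dock, drive_knob, drive_pivot, mug, pot_black, pot_black_tag, pot_brown, pot_brown_tag, pot_cream, pot_cream_tag, pot_gold, pot_gold_tag, sample, scan_spot, scanner, scanne
```

View pics/w10.png

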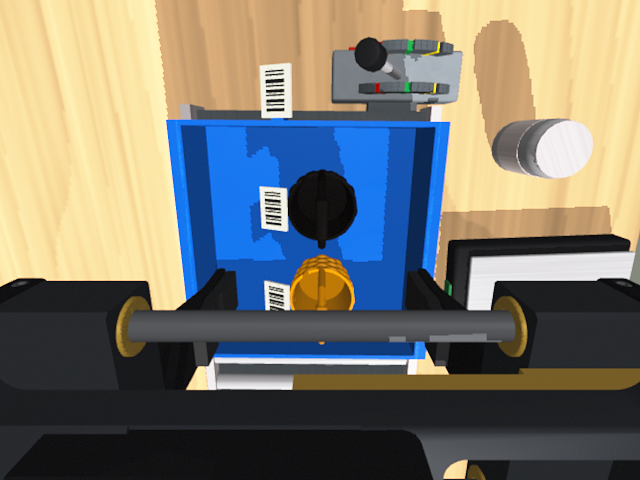

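Both baskets stand upright in the crate, and the lever still leans to the robot side with its knob at (370,54). Now I'll throw it.

```bash
python3 - <<'E'
from h import *
o=rv(CY).as_rotvec()
kn=np.array([.5885,-.1012,.155]); pv=np.array([.634,-.105,.050])
move_pose([kn[0],kn[1],.24],o)
print(move_straight([kn[0],kn[1],.141],feed=.08,contact_N=6))
close(15); pause(.2); print('w',current_grip_width()*87)
u=R.from_euler('z',CY).apply([1,0,0])
g=np.array([kn[0]-pv[0],.160-pv[2]]); r=np.hypot(*g); th0=np.arctan2(g[0],g[1]); tl=np.arctan2(kn[0]-pv[0],kn[2]-pv[2]); c0=np.array(current_position())
print(th0,tl)
for f in np.linspace(.2,1,5):
    th=th0-tl*f
    d=r*np.array([np.sin(th),np.cos(th)])-g
    move_straight(c0+u*d[0]+[0,0,d[1]],feed=.05)
    print(np.round(current_ft_force(),1))
pause(.3);print('w',current_grip_width()*87,current_position()); ungrasp(); pause(.2)
move_straight(np.array(current_position())+[0,0,.1],feed=.1)
ks=[];ps=[]
for p in ([.60,-.10,.34],[.66,-.16,.36],[.70,-.06,.36],[.64,-.04,.33]):
    move_pose(p,rv(0).as_rotvec()); shot('wrist','k%d'%(p[0]*100))
    a=best('drive_knob','wrist');b=best('drive_pivot','wrist'); print(a[:1],b[:1])
for c in('top','scene'): shot(c,'f'+c); print(best('drive_knob',c)[:1],best('drive_pivot',c)[:1])
print(current_clock())
E
python3 -c "
import cv2;a=cv2.imread('pics/k66.png');b=cv2.imread('pics/k70.png');cv2.imwrite('pics/kk.png',cv2.vconcat([a[:285],b[:285]]))"
```

```text
False
w 23.496122128375962
-0.3922063112398693 -0.4089078289509253
[-0.6 -3.7  0.5]
[ 0.2 -3.4 -1. ]
[-0.1 -3.9 -1.6]
[-0.3 -4.9 -1. ]
[ 0.5 -4.3  0.7]
w 23.22621192134918 [ 0.63587081 -0.10485663  0.15004572]
[(0.97, array([ 0.6337, -0.1025,  0.1628]))] [(0.77, array([ 0.636 , -0.1059,  0.047 ]))]
[(0.83, array([ 0.6347, -0.1031,  0.1635]))] [(0.88, array([ 0.6341, -0.1062,  0.0511]))]
[(0.63, array([ 0.6328, -0.1039,  0.1641]))] [(0.74, array([ 0.6351, -0.1066,  0.0482]))]
[(0.58, array([ 0.6334, -0.1037,  0.1623]))] [(0.68, array([ 0.6358, -0.1066,  0.0488]))]
[] [(0.61, array([ 0.6338, -0.1069,  0.0543]))]
[(0.81, array([ 0.6355, -0.1018,  0.1643]))] [(0.81, array([ 0.6303, -0.103 ,  0.0502]))]
87.0417
```

View pics/kk.png

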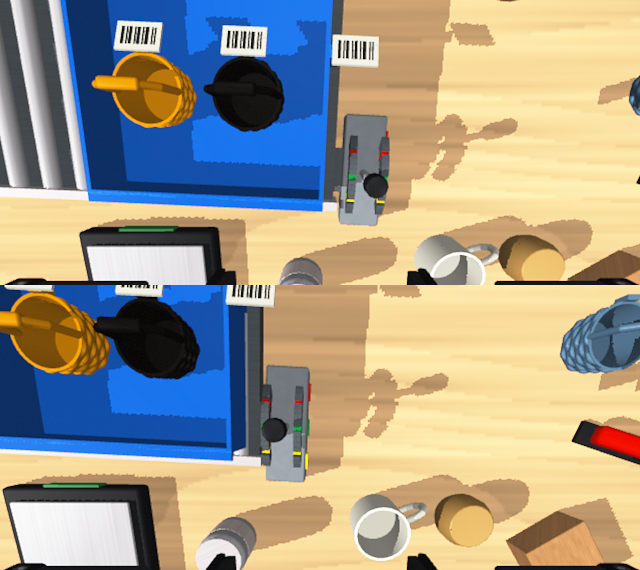

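The lever is upright at the green notch, with the knob and pivot both at x≈0.634. The baskets are upright in the crate and the arm is clear of everything.

```bash
python3 -c "
from h import *
capture('top');print(best('scanner','top'),best('sample','top'),best('mug','top'))
print(sign_off())"
```

```text
[(0.68, array([0.5015, 0.4369, 0.0084]))] [(0.62, array([0.5313, 0.3067, 0.0041]))] [(0.56, array([ 0.7761,  0.0261, -0.0012])), (0.38, array([ 0.4846, -0.354 ,  0.1231]))]
the job is handed in; nothing more can be done
None
```

I handed the job in: crate, gold and black tags scanned in that order (no cream or brown basket on the bench), scanner back in its cup, both baskets upright in the crate, then the lever set to green; sign-off returned no verdict.

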